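Pull the brass-bushed valve spindles from their clip strip

ROBOT

A 6-joint arm with a two-finger parallel gripper is mounted at the origin on a cart in front of the work surface, level with it; the furniture and walls round the work are solid. World frame = base frame: x ahead of the robot, y to its left, z up, the work surface at z = 0. Lengths are in m, angles in rad, forces in N, time in s.
With the tool pointing down it reaches from about 0.35 to 0.775 m from the base axis. Payload 5.5 kg.
Tool frame: the origin (TCP) lies midway between the tips of the shut fingers; the grasp point (between the pads) lies 19 mm behind it; x points along the fingers, y is the direction in which the jaws open and shut, and the axes are right-handed (so a half turn about x gives the same grasp; the last joint's range is limited). The gripper opens to 85 mm and grips with 20 to 120 N. Pads are 22 mm wide; open, the fingers measure 114 mm over their backs; the gripper's body (76 mm by 85 mm) begins 54 mm behind the grasp point. The pads swing forward as they close: fully open they stand 13 mm farther back than shut.
Start: joints at [-1.435, 0.313, 0.046, 1.304, 0, 1.431], TCP at [0.157, -0.553, 0.231] pointing down, gripper open.
Joint ranges: [-2.76, 2.76], [-0.86, 1.69], [-1.03, 1.26], [-2.2, 2.34], [-1.47, 1.5], [-3.14, 3.14]. Speed limits (rad/s): [2.57, 2.57, 3.14, 3.14, 3.14, 3.14].

INTERFACE

Orientations are given as a unit quaternion [w, x, y, z].
In Python, from workcell import env, optics, order, models gives the robot as it stands. The module is installed in compiled form; this text tells all that it offers.
- The arm moves only by the tool servo_tool, never from a script. Its argument "moves" is a list of rows, each a list of 5 numbers: the shift along the tool's x, y, z in cm, then the turn about the tool's x in rad, then the closure, from -1 (fully open) to 1 (shut). A call has exactly 10 rows; each row shifts and turns the commanded pose from where the row before left it, along the tool's axes as they then stand; what a row does not reach is not made up. A row lasts 1/8 s, in which the tool goes at most 62.5 mm and 10.7 degrees, less where a joint would pass 70% of its speed; a pose out of reach is approached as far as the arm can. A call is refused whole if a number of a shift passes 6.25 or a number of a turn 0.188, either way. A call with a gripper value outside its range is refused whole. The fingers move at their own pace and stop on an object; "grip_force" is the grip in N (left out, the last holds). Time passes only in rows, so rows that do not move let the fingers close, or fill a call up. It gives the time, the measured TCP pose, the force and the opening at its end, in the units of the state.
- env.get_state(): the state, without advancing time (a new reading comes with each control period).
- optics.read_camera(name): name is "scene" or "top" or "wrist"; returns a dict with "pixels" (420x560x3 uint8, blue, green, red), "vertical_fov" (degrees; the focal length in pixels is half the picture's height over the tangent of half this angle, whatever the lens; pixels are square), "cx", "cy" (the principal point, pixels), "extrinsics" (4x4, takes a point from world to camera coordinates). Camera axes: x right, y up, looking along -z (the intrinsics and any distortion apply to the point x, -y, -z); pixel columns grow to the right and rows downward; lengths in m; the calibration is good to about 2 mm. A picture is of the moment at which its call begins. There is no depth.
- order.hand_in(): hands the job in, once; it reports no verdict.
Trained networks look in a picture, given as the dict that the camera call returned (one of the last four; its "shot" number tells which), for a name from the list of things; names that differ only in an ending like _2 or _b are one class to them, and where a whole thing is asked for, a point or a joint stands for the part that bears it (a point fixed in the world has none). Each returns a list of dicts, best first, with "conf" (0 to 1); they miss things now and then, are a little off and sometimes report something else, mostly with a low value. They report only what shows in the picture. A call takes as long as a camera call.
- models.outline_of(name, picture): "pixels" (420x560 bool, what is visible of it) and "location" ([column, row] in pixels, amid what is visible of it).
- models.pinpoint(name, picture): "location" ([column, row] in pixels: a listed point, or the origin of a listed thing).
The state is a dict: "clock": time; "joint_pos": joint angles; "qvel": joint speeds; "tau": joint torques, N m; "tcp_pos": TCP position; "orientation": TCP orientation; "wrist_force": force on the tool from outside, world axes, zero at the start; "ft_torque": the same for the moment, N m; "finger_gap": finger opening in m.
Only numpy, scipy, OpenCV 4.12 (cv2) and the standard library are available. Lean on these libraries where they do the work, as an engineer would, in place of code of your own. Each camera call takes 0.05 s, during which the arm holds its last target.

TASK

Two of the four valve spindles on the blue clip strip have brass bushes. Pull just these two out of their spring clips, one at a time, and lay each down gently in a rest of the grey cradle, one spindle to a rest and fully down in both of its white Vs. Leave the two black-bushed spindles clipped in, and do not disturb the other things on the board.

Things in the scene. Friction and masses are not known exactly. Their poses are not given: they have to be found in the camera images.
- spindle_brass_1: turned steel valve spindle with a brass bush, 175 mm long; one of two alike, in any clip place. Origin: middle of its axis, where two spanner flats 34 mm long and 16 mm wide and high give the grip. x: along the axis towards the brass bush (26 mm dia, from +56 to +86 mm); 14 mm dia shaft from the flats out to 55 mm; drive square at -x, z up while clipped. 0.18 kg (+-20 %). To be moved.
- spindle_brass_2: turned steel valve spindle with a brass bush, 175 mm long; one of two alike, in any clip place. Origin: middle of its axis, where two spanner flats 34 mm long and 16 mm wide and high give the grip. x: along the axis towards the brass bush (26 mm dia, from +56 to +86 mm); 14 mm dia shaft from the flats out to 55 mm; drive square at -x, z up while clipped. 0.18 kg (+-20 %). To be moved.
- spindle_black_1: turned steel valve spindle with a black bush, 175 mm long; one of two alike, in any clip place. Origin: middle of its axis, where two spanner flats 34 mm long and 16 mm wide and high give the grip. x: along the axis towards the black bush (26 mm dia, from +56 to +86 mm); 14 mm dia shaft from the flats out to 55 mm; drive square at -x, z up while clipped. 0.18 kg (+-20 %). Stays clipped.
- spindle_black_2: turned steel valve spindle with a black bush, 175 mm long; one of two alike, in any clip place. Origin: middle of its axis, where two spanner flats 34 mm long and 16 mm wide and high give the grip. x: along the axis towards the black bush (26 mm dia, from +56 to +86 mm); 14 mm dia shaft from the flats out to 55 mm; drive square at -x, z up while clipped. 0.18 kg (+-20 %). Stays clipped.
- clip_strip: blue base plate, 130 x 282 x 10 mm, fixed on a grey board that lies over the valve bodies. Origin: centre of its underside; x along the spindles, z up. Four places at y = -105, -35, 35, 105 mm; each holds a spindle along x, axis 45 mm up, in two sprung clips 14 mm wide at x = -42 and 42 mm, tops 61 mm up. Pulled straight up, a spindle comes free after about 15 mm, against 10 to 20 N.
- cradle: grey base plate, 130 x 160 x 10 mm, fixed, with two rests, each a pair of white V-blocks 10 mm thick at x = -42 and 42 mm. Origin: centre of its underside; x along the spindles to be laid, either way round, z up. The Vs open upward at 90 degrees, 45 mm wide at their tops, 57 mm up. More than 8 mm off along x, a shoulder or bush rides on a V.
- rest_1 (a point): rest of the cradle at its y = +35 mm: where the middle of a fully seated spindle's axis lies, 45 mm above the underside of the cradle; axes as the cradle
- rest_2 (a point): rest of the cradle at its y = -35 mm: where the middle of a fully seated spindle's axis lies, 45 mm above the underside of the cradle; axes as the cradle
- grease: bystander: grease tub with yellow lid, 66 mm dia, 42 mm high, loose at the back; origin under its centre
- driver: bystander: red-handled screwdriver, 190 mm long, 26 mm thick, lying loose at the front edge of the board; origin under its middle
- marker: bystander: white paint marker, 128 mm long, 13 mm thick, lying loose at the front edge of the board; origin under its middle

How it is judged:
On the way, in this order (a step that is already met when the one before it is completed fails the run):
1. one brass-bushed spindle is pulled clear of its clips while the other is still clipped in (((z of spindle_brass_1 in the frame of clip_strip above 0.075 m and distance of spindle_brass_2 from where it was at the start of the episode below 0.008 m) or (z of spindle_brass_2 in the frame of clip_strip above 0.075 m and distance of spindle_brass_1 from where it was at the start of the episode below 0.008 m))), for 0.1 s.
2. that spindle lies in a rest of the cradle while the other is still clipped in (((((horizontal distance between spindle_brass_1 and rest_1 below 0.01 m and z of spindle_brass_1 in the frame of rest_1 between -0.003 and 0.003 m and angle between the x axis of spindle_brass_1 and the x axis of cradle, either way round below 0.06 rad) or (horizontal distance between spindle_brass_1 and rest_2 below 0.01 m and z of spindle_brass_1 in the frame of rest_2 between -0.003 and 0.003 m and angle between the x axis of spindle_brass_1 and the x axis of cradle, either way round below 0.06 rad)) and distance of spindle_brass_2 from where it was at the start of the episode below 0.008 m) or (((horizontal distance between spindle_brass_2 and rest_1 below 0.01 m and z of spindle_brass_2 in the frame of rest_1 between -0.003 and 0.003 m and angle between the x axis of spindle_brass_2 and the x axis of cradle, either way round below 0.06 rad) or (horizontal distance between spindle_brass_2 and rest_2 below 0.01 m and z of spindle_brass_2 in the frame of rest_2 between -0.003 and 0.003 m and angle between the x axis of spindle_brass_2 and the x axis of cradle, either way round below 0.06 rad)) and distance of spindle_brass_1 from where it was at the start of the episode below 0.008 m))), for 0.2 s.
3. the other brass-bushed spindle is pulled clear of its clips while the first lies in its rest (((z of spindle_brass_1 in the frame of clip_strip above 0.075 m and ((horizontal distance between spindle_brass_2 and rest_1 below 0.01 m and z of spindle_brass_2 in the frame of rest_1 between -0.003 and 0.003 m and angle between the x axis of spindle_brass_2 and the x axis of cradle, either way round below 0.06 rad) or (horizontal distance between spindle_brass_2 and rest_2 below 0.01 m and z of spindle_brass_2 in the frame of rest_2 between -0.003 and 0.003 m and angle between the x axis of spindle_brass_2 and the x axis of cradle, either way round below 0.06 rad))) or (z of spindle_brass_2 in the frame of clip_strip above 0.075 m and ((horizontal distance between spindle_brass_1 and rest_1 below 0.01 m and z of spindle_brass_1 in the frame of rest_1 between -0.003 and 0.003 m and angle between the x axis of spindle_brass_1 and the x axis of cradle, either way round below 0.06 rad) or (horizontal distance between spindle_brass_1 and rest_2 below 0.01 m and z of spindle_brass_1 in the frame of rest_2 between -0.003 and 0.003 m and angle between the x axis of spindle_brass_1 and the x axis of cradle, either way round below 0.06 rad))))), for 0.1 s.
At the end, for the whole second after the job is handed in: Each brass-bushed spindle lies still and released in a rest of the cradle: its middle within 10 mm of the rest point along the V and within 3 mm of it in height, its axis within 0.06 rad of the rest's. The black-bushed spindles are within 8 mm of where they were clipped (((horizontal distance between spindle_brass_1 and rest_1 below 0.01 m and z of spindle_brass_1 in the frame of rest_1 between -0.003 and 0.003 m and angle between the x axis of spindle_brass_1 and the x axis of cradle, either way round below 0.06 rad) or (horizontal distance between spindle_brass_1 and rest_2 below 0.01 m and z of spindle_brass_1 in the frame of rest_2 between -0.003 and 0.003 m and angle between the x axis of spindle_brass_1 and the x axis of cradle, either way round below 0.06 rad)) and ((horizontal distance between spindle_brass_2 and rest_1 below 0.01 m and z of spindle_brass_2 in the frame of rest_1 between -0.003 and 0.003 m and angle between the x axis of spindle_brass_2 and the x axis of cradle, either way round below 0.06 rad) or (horizontal distance between spindle_brass_2 and rest_2 below 0.01 m and z of spindle_brass_2 in the frame of rest_2 between -0.003 and 0.003 m and angle between the x axis of spindle_brass_2 and the x axis of cradle, either way round below 0.06 rad)) and linear speed of each of spindle_brass_1, spindle_brass_2 below 0.02 m/s and distance of each of spindle_black_1, spindle_black_2 from where it was at the start of the episode below 0.008 m); the robot touches nothing.
It fails at once if a black-bushed spindle is pulled from its clips (distance of any of spindle_black_1, spindle_black_2 from where it was at the start of the episode above 0.015 m).
It fails at once if a spindle falls: let go and falling faster than 0.5 m/s, as after a drop of 13 mm ((contact force between spindle_brass_1 and the fingers below 0.01 N and linear speed of spindle_brass_1 above 0.5 m/s) or (contact force between spindle_brass_2 and the fingers below 0.01 N and linear speed of spindle_brass_2 above 0.5 m/s) or (contact force between spindle_black_1 and the fingers below 0.01 N and linear speed of spindle_black_1 above 0.5 m/s) or (contact force between spindle_black_2 and the fingers below 0.01 N and linear speed of spindle_black_2 above 0.5 m/s)).
It fails at once if a spindle is rammed into the cradle with over 60 N (contact force between any of spindle_brass_1, spindle_brass_2 and cradle above 60 N).
It fails at once if a bystander is shifted by more than 25 mm (distance of any of grease, driver, marker from where it was at the start of the episode above 0.025 m).
It also fails if it takes over 54 s, if anything falls off the work surface, if the arm or the gripper's body presses on something with over 40 N, if the wrist force passes 120 N, or if a joint passes its speed limit or range.

## Working session

There is one attempt and no reset: what is moved stays moved. The work goes in short steps, Python scripts to look and compute and a tool call to move; the robot and the scene stay as the last step left them, time stands still between calls to the robot, and variables do not carry over. Pictures are saved under pics/ and viewed, and the job is handed in when it is done.

Besides the shell and the picture viewer there is one more tool, called after "Request:" as name(argument=value, ...) on one line, values as JSON. servo_tool: Moves the arm, as the interface text tells. Its arguments: {"type":"object","properties":{"moves":{"type":"array"},"grip_force":{"type":"number"}},"required":["moves"]}

```bash
mkdir -p pics
cat > h.py <<'E'
import numpy as np, cv2
from workcell import env, optics, order, models
def K(p):
    f=210/np.tan(np.radians(p["vertical_fov"])/2); return np.array([[f,0,p["cx"]],[0,f,p["cy"]],[0,0,1.]])
def ray(p,uv):
    E=np.array(p["extrinsics"]);R=E[:3,:3];t=E[:3,3]
    k=K(p);x=(uv[0]-k[0,2])/k[0,0];y=(uv[1]-k[1,2])/k[0,0]
    return -R.T@t, R.T@np.array([x,-y,-1.])
def atz(p,uv,z):
    o,d=ray(p,uv); return o+d*(z-o[2])/d[2]
def proj(p,X):
    E=np.array(p["extrinsics"]);c=E[:3,:3]@np.array(X)+E[:3,3];k=K(p)
    return np.array([k[0,2]+k[0,0]*c[0]/-c[2],k[1,2]-k[0,0]*c[1]/-c[2]])
E
python3 - <<'E'
from h import *
print(env.get_state())
for n in ["scene","top","wrist"]:
    p=optics.read_camera(n); cv2.imwrite(f"pics/{n}0.png",p["pixels"])
    print(n,{k:v for k,v in p.items() if k not in("pixels",)})
    for t in ["spindle_brass_1","spindle_black_1","clip_strip","cradle","rest_1","grease","driver","marker"]:
        print(t,[(np.round(r["location"],1).tolist(),round(r["conf"],2)) for r in models.pinpoint(t,p)])
print(env.get_state()["clock"])
E
```

```text
{'clock': 0.0, 'joint_pos': array([-1.43459592e+00,  3.13985812e-01,  4.49532071e-02,  1.30357759e+00,
       -1.27301785e-05,  1.43121142e+00]), 'qvel': array([-0.00288837,  0.00167991,  0.00114887, -0.00243533, -0.00069187,
        0.00166545]), 'tau': array([-1.67914145e-04, -4.80622780e+01,  2.98537284e+01,  1.93740567e-02,
        3.49145455e-05, -1.20577238e-05]), 'tcp_pos': array([ 0.15649887, -0.55275837,  0.23040662]), 'orientation': array([-0.09655479, -0.70039112, -0.0978374 ,  0.70039795]), 'wrist_force': array([ 0.27399705,  0.52623798, -0.07805458]), 'ft_torque': array([-0.03821862, -0.04107891, -0.01619207]), 'finger_gap': 0.08535022573479394}
scene {'vertical_fov': 48.393813553916885, 'cx': 285.2842766216675, 'cy': 212.68662757033226, 'extrinsics': array([[-0.62271128, -0.78238181, -0.01045833,  0.33930051],
       [ 0.44147037, -0.36234661,  0.8208586 , -0.40991842],
       [-0.64601438,  0.50654086,  0.5710357 , -0.73937077],
       [ 0.        ,  0.        ,  0.        ,  1.        ]]), 'shot': 1}
spindle_brass_1 [([328.2, 204.4], 0.89), ([343.0, 193.5], 0.84)]
spi
[... 907 characters left out ...]
7.2], 0.87)]
grease [([338.7, 212.9], 0.71), ([283.1, 134.3], 0.58)]
driver [([219.0, 292.6], 0.67)]
marker [([358.9, 292.8], 0.85)]
wrist {'vertical_fov': 59.75699579619469, 'cx': 276.82703018576126, 'cy': 210.26057821490696, 'extrinsics': array([[ 2.73203071e-01, -9.61956278e-01, -4.49632686e-04,
        -5.74538930e-01],
       [ 9.18247997e-01,  2.60928816e-01, -2.97887175e-01,
         3.95064325e-02],
       [ 2.86671760e-01,  8.09708165e-02,  9.54600979e-01,
        -3.80311049e-01],
       [ 0.00000000e+00,  0.00000000e+00,  0.00000000e+00,
         1.00000000e+00]]), 'shot': 3}
spindle_brass_1 []
spindle_black_1 []
clip_strip []
cradle []
rest_1 []
grease []
driver []
marker []
1.35
```

View pics/top0.png

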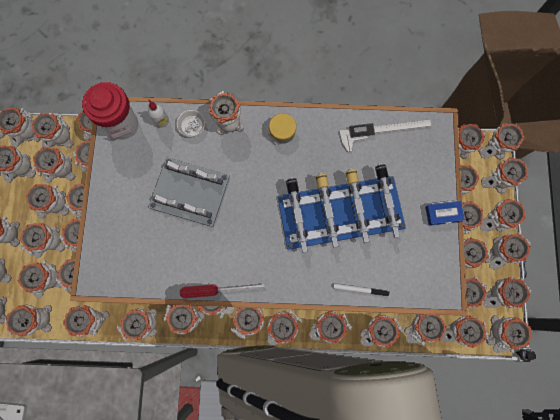

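View pics/scene0.png

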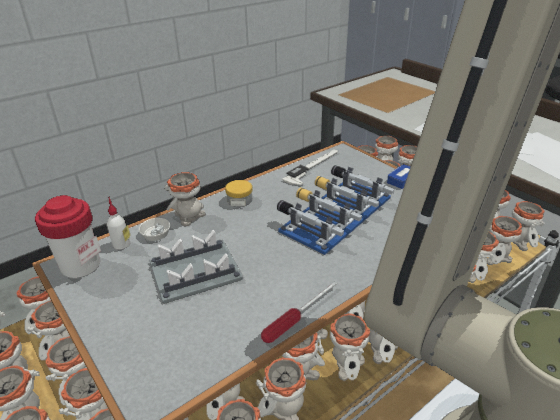

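```bash
cat >> h.py <<'E'
def tri(obs):
    A=np.zeros((3,3));b=np.zeros(3);rs=[]
    for p,uv in obs:
        o,d=ray(p,uv);d=d/np.linalg.norm(d);P=np.eye(3)-np.outer(d,d);A+=P;b+=P@o
    X=np.linalg.solve(A,b); return X,[np.round(proj(p,X)-uv,1).tolist() for p,uv in obs]
E
python3 - <<'E'
from h import *
import pickle
s=optics.read_camera("scene");t=optics.read_camera("top")
pickle.dump((s,t),open("st0.pkl","wb"))
D={"brassL":([328.2,204.4],[328.9,208.6]),"brassR":([343,193.5],[359.8,204.1]),"blackR":([363.1,181.8],[384.6,199.4]),"blackL":([308.8,218.4],[298.3,216.3]),
"strip":([335.6,210.7],[340.1,212.1]),"cradle":([195.6,272.1],[188.9,192.7]),"restA":([209.8,248.7],[201.8,188.2]),"restB":([172.7,257.9],[173.4,187.2]),"grease":([237.2,200.8],[283.1,134.3]),"driver":([299,317.2],[219,292.6])}
for n,(a,b) in D.items():
    print(n,*[x if isinstance(x,list) else np.round(x,4) for x in tri([(s,np.array(a)),(t,np.array(b))])])
for c,p in (("s",s),("t",t)):
  for n in ["spindle_brass_1","cradle","clip_strip"]:
    for r in models.outline_of(n,p):
        m=r["pixels"];print(c,n,r["conf"],r["location"],m.sum())
        if r["conf"]>.5: np.save(f"m_{c}_{n}_{int(r['location'][0])}.npy",m)
for n,x in (("s",s["pixels"][140:310,140:420]),("t",t["pixels"][150:260,140:420])):
    cv2.imwrite(f"pics/z{n}.png",cv2.resize(x,None,fx=2.8,fy=2.8,interpolation=cv2.INTER_CUBIC))
E
```

```text
brassL [ 0.552  -0.1318  0.1676] [[-0.4, -0.1], [0.3, 0.3]]
brassR [ 0.5695 -0.2014  0.1597] [[1.0, 0.1], [-0.7, -0.8]]
blackR [ 0.5743 -0.2621  0.1682] [[-2.4, -0.3], [1.6, 2.0]]
blackL [ 0.533  -0.0605  0.1705] [[0.8, 0.1], [-0.5, -0.6]]
strip [ 0.5524 -0.1601  0.1372] [[0.3, 0.0], [-0.2, -0.3]]
cradle [0.5876 0.1981 0.1243] [[-0.5, -0.1], [0.3, 0.3]]
restA [0.5888 0.1605 0.1655] [[-1.1, -0.2], [0.7, 0.7]]
restB [0.5919 0.2309 0.1747] [[3.2, 0.7], [-2.1, -1.8]]
grease [ 0.7476 -0.0169  0.1245] [[2.0, 0.4], [-1.5, -1.4]]
driver [0.3579 0.1134 0.1276] [[1.0, 0.2], [-0.5, -0.6]]
s spindle_brass_1 0.91 [323.2, 202.8] 568
s spindle_brass_1 0.72 [344.3, 190.9] 389
s cradle 0.58 [194.7, 267.7] 4072
s clip_strip 0.58 [329.1, 214.9] 3144
t spindle_brass_1 0.96 [354.6, 202.9] 552
t spindle_brass_1 0.65 [328.0, 206.9] 480
t cradle 0.72 [189.4, 192.2] 3727
t cradle 0.51 [360.2, 290.3] 304
t clip_strip 0.72 [337.8, 212.3] 5311
```

View pics/zt.png

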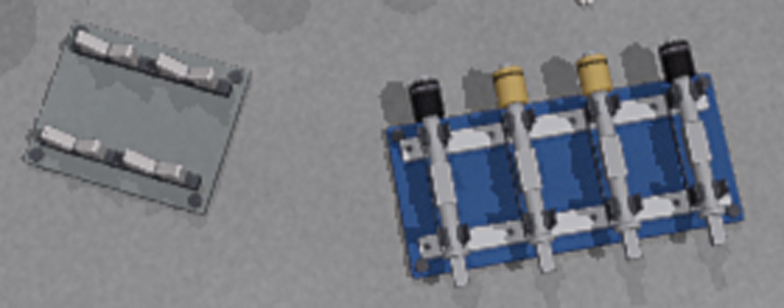

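View pics/zs.png

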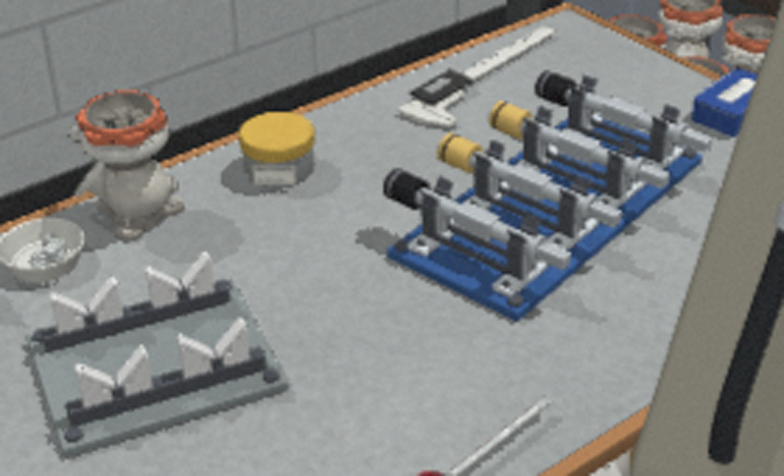

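```bash
cat > fit.py <<'E'
from h import *
import pickle
from scipy.optimize import least_squares
s,t=pickle.load(open("st0.pkl","rb"))
zt=lambda x,y:np.array([140+x/2.8-.3,150+y/2.8-.3]); zs=lambda x,y:np.array([140+x/2.8-.3,140+y/2.8-.3])
def fit(pts,x0):
    def W(q,l):
        c,sn=np.cos(q[3]),np.sin(q[3]);return np.array([q[0]+c*l[0]-sn*l[1],q[1]+sn*l[0]+c*l[1],q[2]+l[2]])
    f=lambda q:np.concatenate([proj(p,W(q,l))-uv for p,l,uv in pts])
    r=least_squares(f,x0,loss="soft_l1"); print(np.round(r.x,4)); print(np.round(f(r.x).reshape(-1,2),1).tolist()); return r.x,W
a,b=.065,.141
# strip: x forward(image up), y left
pts=[(t,(a,b,.01),zt(388,128)),(t,(a,-b,.01),zt(708,74)),(t,(-a,-b,.01),zt(742,218)),(t,(-a,b,.01),zt(412,276)),
 (s,(a,b,.01),zs(388,253)),(s,(-a,b,.01),zs(518,315)),(s,(-a,-b,.01),zs(703,153)),
 (t,(0,.035,.045),np.array([328.9,208.6])),(t,(0,-.035,.045),np.array([359.8,204.1])),(s,(0,.035,.045),np.array([328.2,204.4])),(s,(0,-.035,.045),np.array([343,193.5]))]
print("strip");q,W=fit(pts,[.55,-.16,.125,.15])
for y in (.105,.035,-.035,-.105): print(np.round(W(q,(0,y,.045)),4))
b=.08
pts=[(t,(a,b,.01),zt(75,22)),(t,(a,-b,.01),zt(250,72)),(t,(-a,-b,.01),zt(205,213)),(t,(-a,b,.01),zt(25,160)),
 (s,(a,b,.01),zs(30,343)),(s,(-a,b,.01),zs(67,450)),(s,(-a,-b,.01),zs(287,382)),(s,(a,-b,.01),zs(240,285)),
 (t,(0,-.035,.045),np.array([201.8,188.2])),(t,(0,.035,.045),np.array([173.4,187.2])),(s,(0,-.035,.045),np.array([209.8,248.7])),(s,(0,.035,.045),np.array([172.7,257.9]))]
print("cradle");q,W=fit(pts,[.59,.2,.125,-.25])
for y in (.035,-.035): print(np.round(W(q,(0,y,.045)),4))
E
python3 fit.py
```

```text
strip
[ 0.556  -0.1648  0.1212  0.2157]
[[-0.5, -0.6], [1.0, -1.6], [1.5, -0.3], [0.9, 0.3], [-1.3, -0.8], [-0.4, 0.0], [-0.9, 1.0], [-0.3, 1.9], [-1.3, 1.1], [0.2, 1.3], [2.3, -0.8]]
[ 0.5335 -0.0623  0.1662]
[ 0.5485 -0.1306  0.1662]
[ 0.5635 -0.199   0.1662]
[ 0.5785 -0.2674  0.1662]
cradle
[ 0.5903  0.1956  0.1227 -0.2497]
[[0.4, -0.7], [1.3, -0.5], [0.5, 0.7], [0.0, 0.6], [-1.4, -2.7], [-1.3, 0.4], [1.0, 0.1], [-2.5, -2.1], [-0.2, 3.4], [-0.6, -3.9], [0.1, 0.9], [2.7, 1.3]]
[0.599  0.2295 0.1677]
[0.5817 0.1617 0.1677]
```

```bash
cat >> h.py <<'E'
from scipy.spatial.transform import Rotation as Ro
def togo(target,yaw,st=None):
    """target TCP; yaw of spindle axis; prints shifts in tool axes (cm) and turn about tool x"""
    st=st or env.get_state(); q=st["orientation"]; R=Ro.from_quat([q[1],q[2],q[3],q[0]]).as_matrix()
    y=R[:,1]; want=yaw+np.pi/2; d=want-np.arctan2(y[1],y[0]); d=(d+np.pi/2)%np.pi-np.pi/2
    # turn about tool x (pointing down): world yaw +d = -d about tool x if x down
    print("clock",round(st["clock"],2),"tcp",np.round(st["tcp_pos"],4),"x",np.round(R[:,0],3),"y",np.round(y,3),"gap",round(st["finger_gap"],4),"F",np.round(st["wrist_force"],1),"q6",np.round(st["joint_pos"],2))
    turn=d*np.sign(R[2,0]); 
    dl=np.array(target)-st["tcp_pos"]
    print("turn about tool x",round(turn,4),"shift now-axes cm",np.round(R.T@dl*100,2),"shift after-turn axes cm",np.round((R@Ro.from_rotvec([turn,0,0]).as_matrix()).T@dl*100,2))
E
python3 - <<'E'
from h import *
togo([.556,-.165,.36],.2157)
p=optics.read_camera("wrist");E=np.array(p["extrinsics"])
st=env.get_state();print("cam pos",-E[:3,:3].T@E[:3,3]-st["tcp_pos"],"look",-E[2,:3])
E
```

```text
clock 1.75 tcp [ 0.1566 -0.5533  0.2313] x [-0. -0. -1.] y [ 0.272 -0.962  0.   ] gap 0.0851 F [-0.6 -0.1 -0. ] q6 [-1.43  0.31  0.05  1.3  -0.    1.43]
turn about tool x 0.0601 shift now-axes cm [-12.87 -26.48 -49.01] shift after-turn axes cm [-12.87 -29.38 -47.33]
cam pos [0.07315206 0.02111878 0.1432166 ] look [-0.28667693 -0.08093249 -0.95460268]
```

Request:
servo_tool(moves=[[-6,0,0,0.06,-1],[-4.5,-2,-3,0,-1],[-0.3,-3.1,-5,0,-1],[-0.3,-3.1,-5,0,-1],[-0.3,-3.1,-5,0,-1],[-0.3,-3.1,-5,0,-1],[-0.3,-3.1,-5,0,-1],[-0.3,-3.1,-5,0,-1],[-0.3,-3.1,-5,0,-1],[0,-3.1,-5,0,-1]])

```text
clock: 3.05
tcp_pos: [0.5205, -0.198, 0.3578]
orientation: [0.076, 0.703, 0.076, -0.703]
wrist_force: [0.5, -0.2, -0.0]
finger_gap: 0.0854
```

Run:
```python
from h import *
import pickle
p=optics.read_camera("wrist");p=optics.read_camera("wrist"); cv2.imwrite("pics/w1.png",p["pixels"]); pickle.dump(p,open("w1.pkl","wb"))
for t in ["spindle_brass_1","spindle_black_1","clip_strip"]:
    print(t,[(np.round(r["location"],1).tolist(),np.round(atz(p,r["location"],.169),4),round(r["conf"],2)) for r in models.pinpoint(t,p)])
for r in models.outline_of("spindle_brass_1",p):
    if r["conf"]<.4: continue
    v,u=np.nonzero(r["pixels"]); w=np.array([atz(p,(a,b),.169)[:2] for a,b in zip(u,v)]); c=w.mean(0); U,S,V=np.linalg.svd(w-c); d=V[0]*np.sign(V[0,0]);pr=(w-c)@d
    print(r["location"],r["conf"],c,"yaw",np.arctan2(d[1],d[0]),"len",np.ptp(pr),"mid",c+d*(pr.max()+pr.min())/2)
togo([.5485,-.1306,.15],.2157)
```

```text
spindle_brass_1 [([214.6, 142.0], array([ 0.5486, -0.1292,  0.169 ]), 0.65), ([291.7, 147.0], array([ 0.5595, -0.1977,  0.169 ]), 0.6)]
spindle_black_1 [([372.5, 143.5], array([ 0.5786, -0.2677,  0.169 ]), 0.79), ([136.7, 140.5], array([ 0.5345, -0.0608,  0.169 ]), 0.58)]
clip_strip [([256.6, 137.7], array([ 0.5606, -0.1652,  0.169 ]), 0.77)]
[289.7, 119.2] 0.96 [ 0.58050429 -0.1927168 ] yaw 0.21370813742087724 len 0.17719040941223047 mid [ 0.56421295 -0.19625239]
clock 3.35 tcp [ 0.5188 -0.1999  0.3573] x [-0. -0. -1.] y [ 0.214 -0.977  0.   ] gap 0.085 F [-0.8 -0.3  0.3] q6 [-0.51  0.28  0.3   1.6  -0.    2.41]
turn about tool x -0.0004 shift now-axes cm [20.72 -6.14 -4.39] shift after-turn axes cm [20.72 -6.14 -4.4 ]
```

View pics/w1.png

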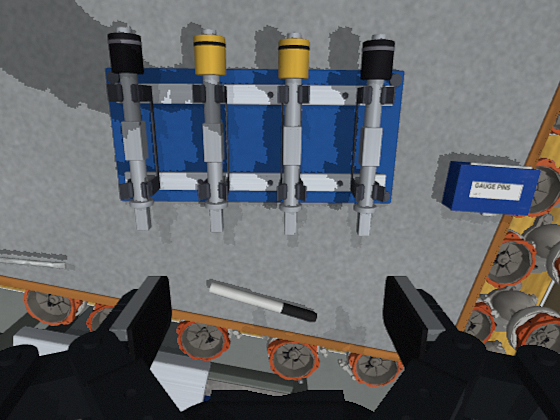

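Request:
servo_tool(moves=[[2,-3,-2.2,0,0],[3,-2.1,-1.5,0,0],[3,-1,-0.7,0,0],[2.5,0,0,0,0],[1.5,0,0,0,0],[0,0,0,0,0],[0,0,0,0,0],[0,0,0,0,0],[0,0,0,0,0],[0,0,0,0,0]])

```text
clock: 4.6
tcp_pos: [0.5493, -0.1305, 0.2376]
orientation: [0.076, 0.703, 0.076, -0.703]
wrist_force: [0.0, -0.4, -0.0]
finger_gap: 0.0426
```

Run:
```python
from h import *
p=optics.read_camera("wrist"); cv2.imwrite("pics/w2.png",p["pixels"])
for t in ["spindle_brass_1"]:
    print(t,[(np.round(r["location"],1).tolist(),np.round(atz(p,r["location"],.168),4),round(r["conf"],2)) for r in models.pinpoint(t,p)])
print(proj(p,[.5486,-.1300,.168]),proj(p,[.562,-.198,.168]))
togo([.5486,-.1300,.149],.2157)
```

```text
spindle_brass_1 [([278.0, 226.2], array([ 0.5488, -0.1309,  0.168 ]), 0.58), ([502.5, 228.3], array([ 0.5774, -0.267 ,  0.168 ]), 0.45)]
[276.52472703 226.17616768] [388.35935091 228.52896609]
clock 4.7 tcp [ 0.5492 -0.1304  0.2374] x [ 0. -0. -1.] y [ 0.214 -0.977  0.   ] gap 0.0429 F [-0.4 -0.1 -0.8] q6 [-0.38  0.29  0.03  1.31 -0.    2.55]
turn about tool x 0.0002 shift now-axes cm [ 8.84 -0.05  0.05] shift after-turn axes cm [ 8.84 -0.05  0.05]
```

View pics/w2.png

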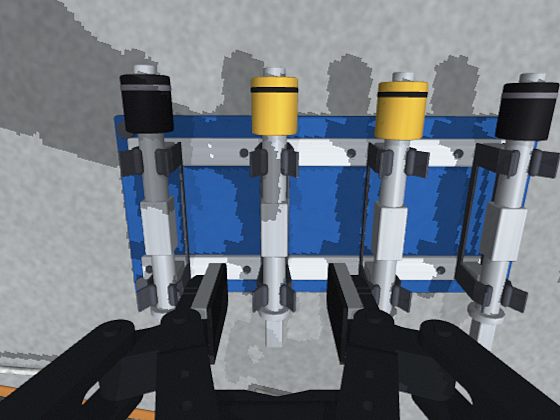

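Request:
servo_tool(moves=[[3,0,0,0,0],[2.5,0,0,0,0],[1.8,0,0,0,0],[1,0,0,0,0],[0.5,0,0,0,0],[0,0,0,0,0],[0,0,0,0,1],[0,0,0,0,1],[0,0,0,0,1],[0,0,0,0,1]], grip_force=90)

```text
clock: 5.95
tcp_pos: [0.5496, -0.1303, 0.1503]
orientation: [0.076, 0.704, 0.076, -0.702]
wrist_force: [-0.5, 2.9, 5.7]
finger_gap: 0.0144
```

Run:
```python
from h import *
p=optics.read_camera("wrist"); cv2.imwrite("pics/w3.png",p["pixels"])
togo([.5486,-.1300,.149],.2157)
```

```text
clock 6.0 tcp [ 0.5496 -0.1303  0.1502] x [ 0.002 -0.    -1.   ] y [ 0.214 -0.977  0.   ] gap 0.015 F [-1.7  3.1  4.9] q6 [-0.38  0.33 -0.13  1.11  0.    2.55]
turn about tool x 0.0004 shift now-axes cm [ 0.12 -0.05  0.09] shift after-turn axes cm [ 0.12 -0.05  0.09]
```

View pics/w3.png

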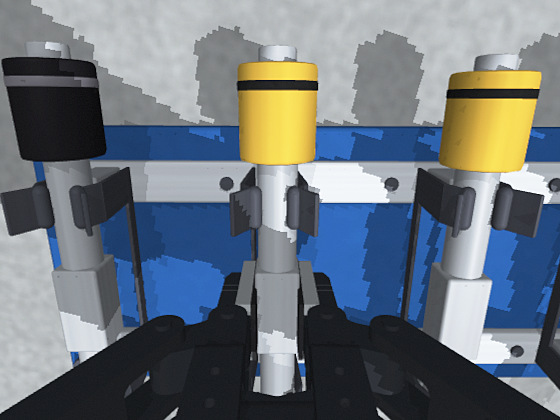

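Request:
servo_tool(moves=[[-0.4,0,0,0,1],[-0.5,0,0,0,1],[-0.5,0,0,0,1],[-0.5,0,0,0,1],[-0.6,0,0,0,1],[-1,0,0,0,1],[-1.5,0,0,0,1],[-2,0,0,0,1],[-2,0,0,0,1],[-1,0,0,0,1]])

```text
clock: 7.25
tcp_pos: [0.5498, -0.1308, 0.2515]
orientation: [0.077, 0.704, 0.076, -0.702]
wrist_force: [0.1, 0.0, -1.4]
finger_gap: 0.0141
```

Run:
```python
from h import *
p=optics.read_camera("wrist"); cv2.imwrite("pics/w4.png",p["pixels"])
togo([.599,.2295,.30],-.25)
```

```text
clock 7.3 tcp [ 0.5501 -0.1309  0.2522] x [ 0.004 -0.002 -1.   ] y [ 0.214 -0.977  0.002] gap 0.0145 F [-0.5  0.7 -0.7] q6 [-0.38  0.29  0.06  1.34 -0.    2.55]
turn about tool x 0.4657 shift now-axes cm [ -4.82 -34.14 -12.51] shift after-turn axes cm [ -4.82 -36.12   4.16]
```

View pics/w4.png

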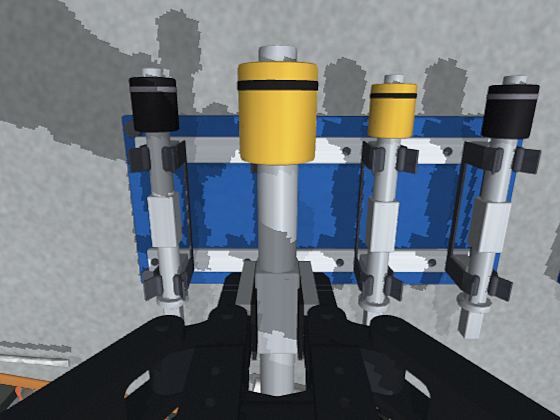

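Request:
servo_tool(moves=[[-1.6,0,0,0.155,1],[-1.6,0,0,0.155,1],[-1.6,0,0,0.156,1],[0,-3,0.4,0,1],[0,-5,0.6,0,1],[0,-5.6,0.7,0,1],[0,-5.6,0.7,0,1],[0,-5.6,0.7,0,1],[0,-4.6,0.6,0,1],[0,-3.2,0.5,0,1]])

```text
clock: 8.55
tcp_pos: [0.5521, 0.0766, 0.3074]
orientation: [-0.055, 0.706, 0.014, -0.706]
wrist_force: [0.9, 0.7, -2.1]
finger_gap: 0.0144
```

Run:
```python
from h import *
import pickle
p=optics.read_camera("wrist");
for i in range(3): p=optics.read_camera("wrist")
cv2.imwrite("pics/w5.png",p["pixels"]);pickle.dump(p,open("w5.pkl","wb"))
for t in ["rest_1","cradle"]:
    print(t,[(np.round(r["location"],1).tolist(),np.round(atz(p,r["location"],.168 if t[0]=="r" else .123),4),round(r["conf"],2)) for r in models.pinpoint(t,p)])
print(proj(p,[.599,.2295,.1677]),proj(p,[.5817,.1617,.1677]))
togo([.599,.2295,.30],-.25)
```

```text
rest_1 [([181.6, 162.8], array([0.5824, 0.1649, 0.168 ]), 0.93), ([99.0, 142.8], array([0.6014, 0.2312, 0.168 ]), 0.84)]
cradle [([159.6, 143.2], array([0.5941, 0.2003, 0.123 ]), 0.96), ([99.5, 143.3], array([0.5967, 0.2585, 0.123 ]), 0.46)]
[101.82014082 145.60385697] [185.69470173 163.40974023]
clock 8.85 tcp [0.5525 0.0749 0.3073] x [ 0.004  0.096 -0.995] y [-0.061 -0.993 -0.096] gap 0.0145 F [ 0.7  0.1 -1.7] q6 [-0.06  0.26  0.16  1.47  0.1   3.14]
turn about tool x 0.1888 shift now-axes cm [  2.23 -15.58  -3.7 ] shift after-turn axes cm [  2.23 -15.99  -0.71]
```

View pics/w5.png

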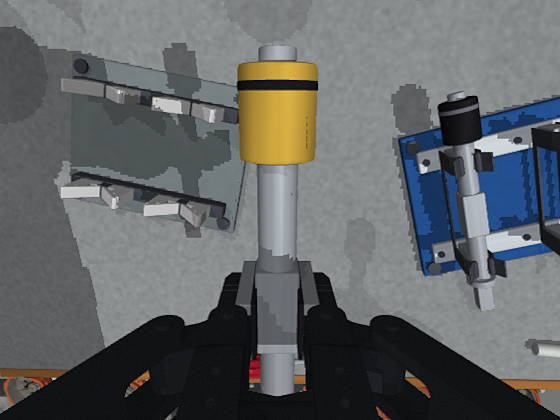

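Request:
servo_tool(moves=[[0,0,0,-0.187,1],[0,0,0,-0.187,1],[0,0,0,-0.187,1],[0,0,0,-0.187,1],[0,0,0,-0.187,1],[0,0,0,-0.187,1],[0,0,0,-0.187,1],[0,0,0,-0.187,1],[0,0,0,-0.187,1],[0,0,0,-0.187,1]])

```text
clock: 10.1
tcp_pos: [0.5525, 0.0746, 0.3072]
orientation: [0.536, 0.463, 0.576, -0.407]
wrist_force: [-0.9, -0.3, -1.8]
finger_gap: 0.0146
```

Run:
```python
from h import *
togo([.599,.2295,.30],-.25)
```

```text
clock 10.1 tcp [0.5525 0.0746 0.3072] x [ 0.004  0.097 -0.995] y [0.97  0.24  0.027] gap 0.0146 F [-0.9 -0.3 -1.8] q6 [-0.06  0.26  0.16  1.47  0.1   1.26]
turn about tool x -1.0784 shift now-axes cm [  2.23   8.21 -13.78] shift after-turn axes cm [ 2.23 16.02  0.72]
```

Request:
servo_tool(moves=[[0,0,0,-0.18,1],[0,0,0,-0.18,1],[0,0,0,-0.18,1],[0,0,0,-0.18,1],[0,0,0,-0.18,1],[0,0,0,-0.178,1],[0.3,2.5,0.1,0,1],[0.6,4,0.2,0,1],[0.6,4,0.2,0,1],[0.4,2,0.2,0,1]])

```text
clock: 11.35
tcp_pos: [0.5911, 0.1969, 0.2997]
orientation: [0.698, 0.123, 0.704, -0.055]
wrist_force: [-0.0, 0.3, -1.4]
finger_gap: 0.0148
```

Run:
```python
from h import *
import pickle
for i in range(4): p=optics.read_camera("wrist")
cv2.imwrite("pics/w6.png",p["pixels"]);pickle.dump(p,open("w6.pkl","wb"))
for t in ["rest_1","cradle"]:
    print(t,[(np.round(r["location"],1).tolist(),np.round(atz(p,r["location"],.168 if t[0]=="r" else .123),4),round(r["conf"],2)) for r in models.pinpoint(t,p)])
print(proj(p,[.599,.2295,.1677]),proj(p,[.5817,.1617,.1677]))
togo([.600,.2305,.23],-.25)
```

```text
rest_1 [([219.8, 203.5], array([0.5828, 0.1657, 0.168 ]), 0.94), ([311.9, 200.2], array([0.6   , 0.2357, 0.168 ]), 0.81)]
cradle [([259.3, 191.3], array([0.5925, 0.1969, 0.123 ]), 0.71), ([315.1, 202.3], array([0.6165, 0.2437, 0.123 ]), 0.19)]
[304.013749   200.94987222] [214.40962083 203.41339501]
clock 11.65 tcp [0.5905 0.1948 0.3003] x [ 0.004  0.096 -0.995] y [0.252 0.963 0.094] gap 0.0146 F [ 0.1 -0.2 -1.3] q6 [0.14 0.38 0.3  1.48 0.09 0.4 ]
turn about tool x -0.006 shift now-axes cm [7.34 3.01 0.16] shift after-turn axes cm [7.34 3.01 0.18]
```

View pics/w6.png

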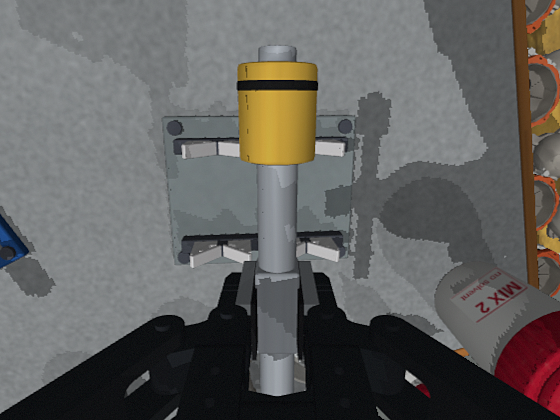

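Run:
```python
from h import *
import pickle
p=pickle.load(open("w6.pkl","rb"))
cv2.imwrite("pics/w6z.png",cv2.resize(p["pixels"][100:280,150:370],None,fx=3.3,fy=3.3,interpolation=cv2.INTER_CUBIC))
```

```text
(no output)
```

View pics/w6z.png

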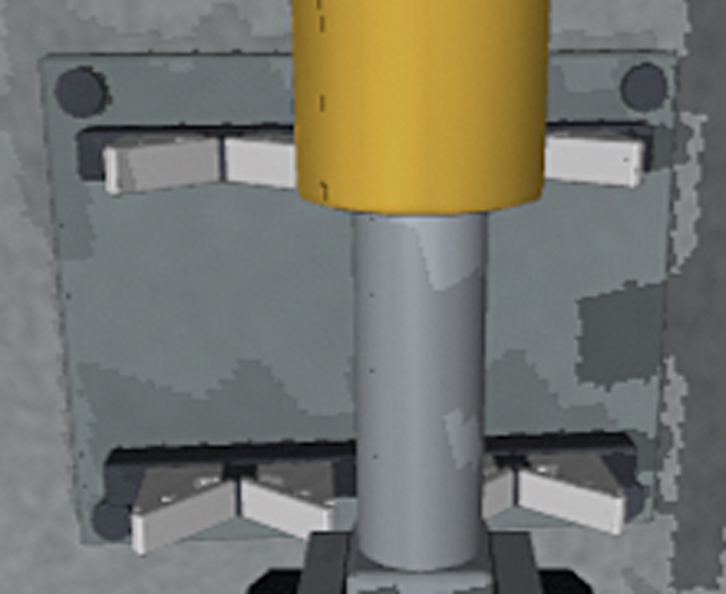

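```bash
cat > fit2.py <<'E'
from fit import *
w=pickle.load(open("w6.pkl","rb"))
Z=lambda x,y:np.array([150+x/3.3-.35,100+y/3.3-.35])
a,b=.065,.08
wp=[(w,(-a,-b,.01),Z(42,55)),(w,(-a,b,.01),Z(680,50)),(w,(a,-b,.01),Z(80,543)),(w,(-.042,-.035,.0345),Z(223,160)),(w,(.042,-.035,.0345),Z(238,495)),(w,(.042,.035,.0345),Z(515,482))]
for nm,P in (("wrist only",wp),("all",wp+pts)):
    print(nm);q,W=fit(P,[.59,.2,.123,-.25])
    for y in (.035,-.035): print(np.round(W(q,(0,y,.045)),4))
E
python3 fit2.py | tail -12
```

```text
[0.599  0.2295 0.1677]
[0.5817 0.1617 0.1677]
wrist only
[ 0.5918  0.199   0.1225 -0.2514]
[[-0.8, -0.2], [-0.1, 0.4], [0.5, 0.4], [0.3, -0.5], [0.5, -0.4], [-0.4, 0.5]]
[0.6005 0.2329 0.1675]
[0.5831 0.1651 0.1675]
all
[ 0.5918  0.1984  0.1219 -0.2503]
[[-1.5, -0.0], [-1.1, 0.4], [0.1, 0.3], [-0.5, -0.4], [-0.1, -0.5], [-1.2, 0.3], [-0.6, -1.3], [0.2, -1.0], [-0.7, 0.1], [-1.1, 0.0], [-2.9, -2.2], [-3.0, 1.0], [-0.6, 0.6], [-4.0, -1.6], [-1.3, 2.9], [-1.8, -4.5], [-1.4, 1.4], [1.1, 1.8]]
[0.6004 0.2323 0.1669]
[0.5831 0.1645 0.1669]
```

Run:
```python
from h import *
togo([.5995,.234,.185],-.2505)
```

```text
clock 11.65 tcp [0.5905 0.1948 0.3003] x [ 0.004  0.096 -0.995] y [0.252 0.963 0.094] gap 0.0146 F [ 0.1 -0.2 -1.3] q6 [0.14 0.38 0.3  1.48 0.09 0.4 ]
turn about tool x -0.0055 shift now-axes cm [11.86  2.91  0.12] shift after-turn axes cm [11.86  2.91  0.13]
```

Request:
servo_tool(moves=[[0,1.5,0.1,-0.005,1],[1.5,1.4,0,0,1],[3,0,0,0,1],[3,0,0,0,1],[2.5,0,0,0,1],[1.3,0,0,0,1],[0.6,0,0,0,1],[0,0,0,0,1],[0,0,0,0,1],[0,0,0,0,1]])

```text
clock: 12.9
tcp_pos: [0.5998, 0.2353, 0.1855]
orientation: [0.699, 0.122, 0.703, -0.053]
wrist_force: [0.6, -0.7, -1.9]
finger_gap: 0.0146
```

Run:
```python
from h import *
p=optics.read_camera("wrist");cv2.imwrite("pics/w7.png",p["pixels"])
s=optics.read_camera("scene");cv2.imwrite("pics/s7.png",cv2.resize(s["pixels"][170:310,100:290],None,fx=4,fy=4,interpolation=cv2.INTER_CUBIC))
togo([.5995,.234,.150],-.2505)
```

```text
clock 13.0 tcp [0.5996 0.2352 0.1851] x [ 0.005  0.097 -0.995] y [0.246 0.965 0.095] gap 0.0147 F [ 0.   0.1 -2.9] q6 [0.21 0.43 0.11 1.22 0.09 0.46]
turn about tool x 0.0007 shift now-axes cm [ 3.49 -0.46  0.08] shift after-turn axes cm [ 3.49 -0.46  0.08]
```

View pics/w7.png

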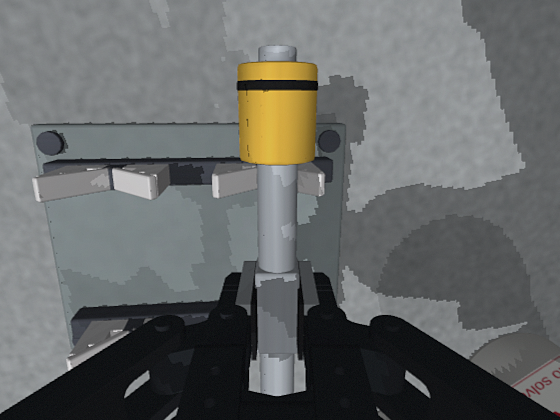

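View pics/s7.png

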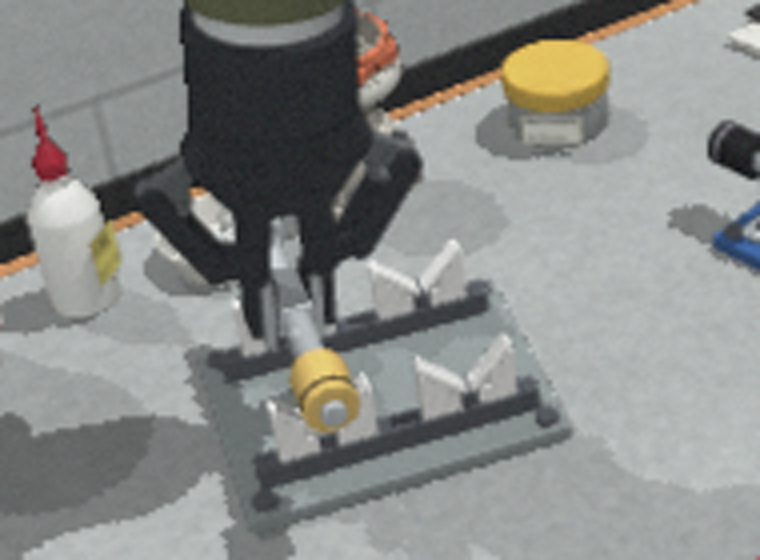

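Request:
servo_tool(moves=[[0.8,-0.15,0,0,1],[0.7,-0.15,0,0,1],[0.5,-0.15,0,0,1],[0.4,0,0,0,1],[0.3,0,0,0,1],[0.2,0,0,0,1],[0,0,0,0,1],[0,0,0,0,1],[0.1,0,0,0,1],[0.1,0,0,0,1]])

```text
clock: 14.25
tcp_pos: [0.5984, 0.234, 0.1533]
orientation: [0.698, 0.122, 0.704, -0.053]
wrist_force: [1.0, 0.6, -1.8]
finger_gap: 0.0145
```

Run:
```python
from h import *
togo([.5995,.234,.150],-.2505)
```

```text
clock 14.25 tcp [0.5984 0.234  0.1533] x [ 0.004  0.097 -0.995] y [0.246 0.965 0.095] gap 0.0145 F [ 1.   0.6 -1.8] q6 [0.2  0.45 0.05 1.15 0.09 0.45]
turn about tool x 0.0009 shift now-axes cm [0.32 0.   0.12] shift after-turn axes cm [0.32 0.   0.12]
```

No contact yet (Fz only the weight). Continue in 1 mm steps.

Request:
servo_tool(moves=[[0.1,0,0,0,1],[0.1,0,0,0,1],[0,0,0,0,1],[0,0,0,0,1],[0,0,0,0,1],[0,0,0,0,1],[0,0,0,0,1],[0,0,0,0,1],[0,0,0,0,1],[0,0,0,0,1]])

```text
clock: 15.5
tcp_pos: [0.5984, 0.2342, 0.1513]
orientation: [0.698, 0.122, 0.703, -0.053]
wrist_force: [0.7, 2.4, -0.8]
finger_gap: 0.0144
```

Run:
```python
from h import *
togo([.5995,.234,.150],-.2505)
p=optics.read_camera("wrist");cv2.imwrite("pics/w8.png",p["pixels"])
s=optics.read_camera("scene");cv2.imwrite("pics/s8.png",cv2.resize(s["pixels"][170:310,100:290],None,fx=4,fy=4,interpolation=cv2.INTER_CUBIC))
```

```text
clock 15.5 tcp [0.5984 0.2342 0.1513] x [ 0.005  0.097 -0.995] y [0.246 0.965 0.095] gap 0.0144 F [ 0.7  2.4 -0.8] q6 [0.2  0.45 0.04 1.14 0.09 0.45]
turn about tool x 0.0009 shift now-axes cm [ 0.13 -0.01  0.11] shift after-turn axes cm [ 0.13 -0.01  0.11]
```

View pics/s8.png

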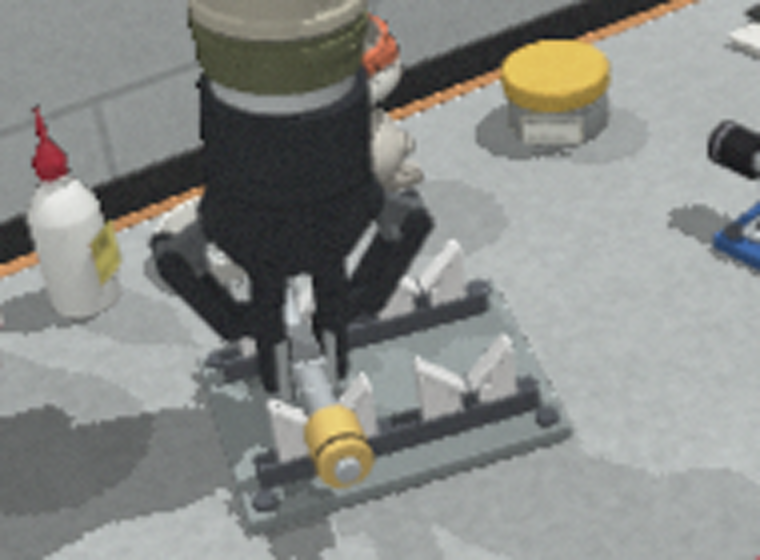

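View pics/w8.png

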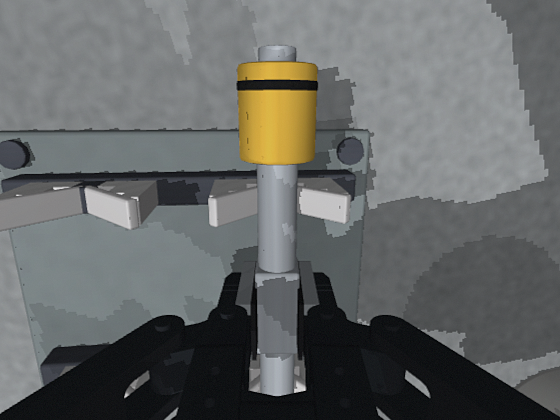

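Request:
servo_tool(moves=[[0,0.1,0,0,1],[0.1,0,0,0,1],[0,0,0,0,1],[0.1,0,0,0,1],[0,0,0,0,1],[0,0,0,0,1],[0,0,0,0,1],[0,0,0,0,1],[0,0,0,0,1],[0,0,0,0,1]])

```text
clock: 16.85
tcp_pos: [0.5985, 0.2348, 0.1505]
orientation: [0.698, 0.122, 0.703, -0.054]
wrist_force: [-3.6, -3.1, 7.8]
finger_gap: 0.0148
```

Request:
servo_tool(moves=[[0,0,0,0,0.4],[0,0,0,0,0.2],[0,0,0,0,0],[0,0,0,0,0],[0,0,0,0,0],[-1,0,0,0,0],[-2,0,0,0,0],[-3,0,0,0,0],[-4,0,0,0,0],[-4,0,0,0,0]])

```text
clock: 18.1
tcp_pos: [0.5979, 0.2216, 0.2907]
orientation: [0.698, 0.122, 0.703, -0.053]
wrist_force: [1.3, 1.1, 0.9]
finger_gap: 0.0425
```

Run:
```python
from h import *
for i in range(2): p=optics.read_camera("wrist")
cv2.imwrite("pics/w9.png",p["pixels"])
s=optics.read_camera("scene");cv2.imwrite("pics/s9.png",cv2.resize(s["pixels"][170:310,100:290],None,fx=4,fy=4,interpolation=cv2.INTER_CUBIC))
for t in ["rest_1","spindle_brass_1"]:
    print(t,[(np.round(r["location"],1).tolist(),np.round(atz(p,r["location"],.167),4),round(r["conf"],2)) for r in models.pinpoint(t,p)])
togo([.562,-.1985,.27],.2157)
```

```text
rest_1 [([277.0, 198.4], array([0.6009, 0.2352, 0.167 ]), 0.94), ([181.4, 200.1], array([0.5824, 0.1648, 0.167 ]), 0.88)]
spindle_brass_1 [([275.4, 196.1], array([0.5988, 0.2345, 0.167 ]), 0.74)]
clock 18.35 tcp [0.598  0.2217 0.2888] x [ 0.005  0.097 -0.995] y [0.246 0.965 0.095] gap 0.0428 F [-1.4 -0.2  0.5] q6 [0.18 0.41 0.32 1.46 0.09 0.43]
turn about tool x -0.4654 shift now-axes cm [ -2.22 -41.6    6.85] shift after-turn axes cm [ -2.22 -40.25 -12.54]
```

View pics/s9.png

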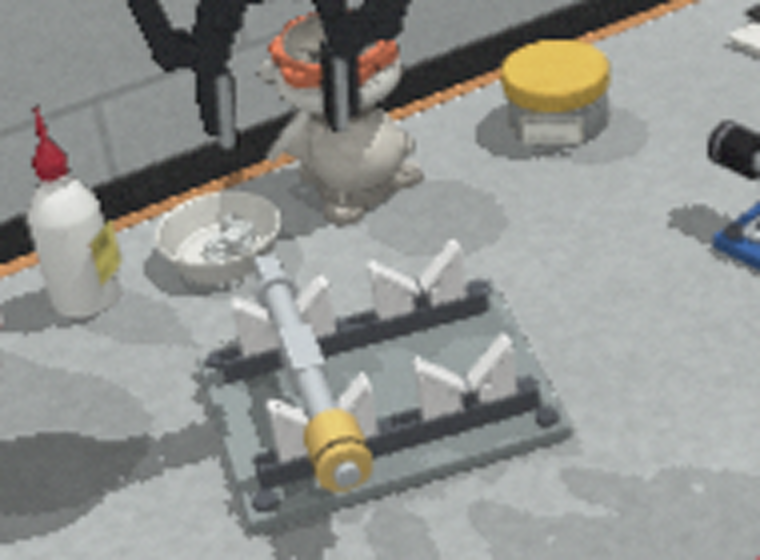

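View pics/w9.png

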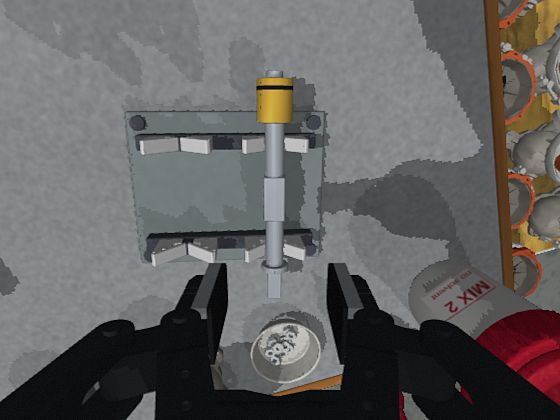

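Request:
servo_tool(moves=[[0,-3,0,-0.155,0],[0,-4,0,-0.155,0],[0,-4,-0.6,-0.155,0],[0,-5,-2,0,0],[0,-5.2,-2.3,0,0],[0,-5.2,-2.3,0,0],[0,-5.2,-2.3,0,0],[0,-4.5,-2,0,0],[0,-3,-0.8,0,0],[0,0,0,0,0]])

```text
clock: 19.6
tcp_pos: [0.5283, -0.1868, 0.2468]
orientation: [0.707, -0.04, 0.698, 0.109]
wrist_force: [0.2, 1.0, -0.3]
finger_gap: 0.043
```

Run:
```python
from h import *
for i in range(2): p=optics.read_camera("wrist")
cv2.imwrite("pics/w10.png",p["pixels"])
for t in ["spindle_brass_1","spindle_black_1"]:
    print(t,[(np.round(r["location"],1).tolist(),np.round(atz(p,r["location"],.168),4),round(r["conf"],2)) for r in models.pinpoint(t,p)])
print(proj(p,[.563,-.1985,.168]))
togo([.563,-.1967,.22],.2157)
```

```text
spindle_brass_1 [([235.7, 264.5], array([ 0.5642, -0.1972,  0.168 ]), 0.73)]
spindle_black_1 [([440.8, 259.8], array([ 0.5368, -0.0566,  0.168 ]), 0.79), ([128.9, 263.5], array([ 0.5748, -0.2646,  0.168 ]), 0.77)]
[234.05586113 262.62862812]
clock 19.8 tcp [ 0.5292 -0.1839  0.2484] x [ 0.003  0.098 -0.995] y [-0.216  0.972  0.095] gap 0.0428 F [0.  0.2 0.5] q6 [-0.52  0.31  0.08  1.39  0.09 -0.74]
turn about tool x 0.0029 shift now-axes cm [ 2.71 -2.24  2.95] shift after-turn axes cm [ 2.71 -2.24  2.96]
```

View pics/w10.png

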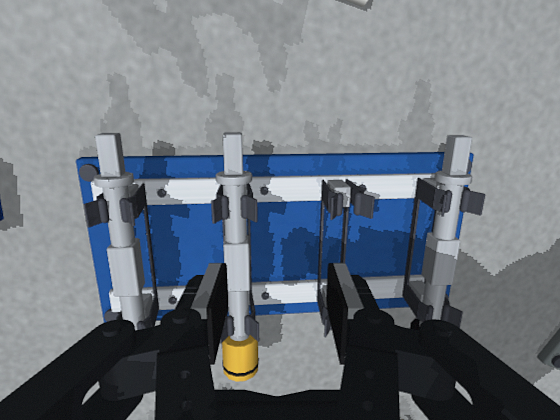

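Request:
servo_tool(moves=[[0,-1.2,1.5,0.003,0],[0.5,-1.1,1.5,0,0],[1,0,0,0,0],[1.2,0,0,0,0],[0,0,0,0,0],[0,0,0,0,0],[0,0,0,0,0],[0,0,0,0,0],[0,0,0,0,0],[0,0,0,0,0]])

```text
clock: 21.05
tcp_pos: [0.5638, -0.1986, 0.2206]
orientation: [0.707, -0.041, 0.697, 0.109]
wrist_force: [0.2, -0.3, 0.4]
finger_gap: 0.0428
```

Run:
```python
from h import *
p=optics.read_camera("wrist")
cv2.imwrite("pics/w11.png",p["pixels"])
for t in ["spindle_brass_1"]:
    print(t,[(np.round(r["location"],1).tolist(),np.round(atz(p,r["location"],.168),4),round(r["conf"],2)) for r in models.pinpoint(t,p)])
print(proj(p,[.5635,-.198,.168]))
togo([.5635,-.1960,.150],.2157)
```

```text
spindle_brass_1 [([271.0, 233.0], array([ 0.5631, -0.1964,  0.168 ]), 0.71)]
[268.15367694 233.1330164 ]
clock 21.15 tcp [ 0.5638 -0.1985  0.2205] x [ 0.004  0.097 -0.995] y [-0.212  0.973  0.094] gap 0.0431 F [-0.8 -0.5 -0.6] q6 [-0.52  0.39  0.13  1.35  0.09 -0.73]
turn about tool x -0.0013 shift now-axes cm [ 7.04 -0.41 -0.15] shift after-turn axes cm [ 7.04 -0.41 -0.15]
```

View pics/w11.png

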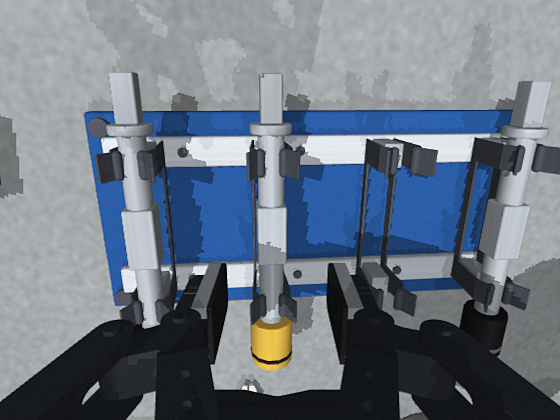

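Request:
servo_tool(moves=[[1,-0.33,-0.1,0,0],[2,0,0,0,0],[2,0,0,0,0],[1.3,0,0,0,0],[0.7,0,0,0,0],[0,0,0,0,0],[0,0,0,0,1],[0,0,0,0,1],[0,0,0,0,1],[0,0,0,0,1]], grip_force=90)

```text
clock: 22.4
tcp_pos: [0.5642, -0.1954, 0.1514]
orientation: [0.708, -0.042, 0.697, 0.109]
wrist_force: [-0.1, 0.3, 5.7]
finger_gap: 0.0146
```

Run:
```python
from h import *
p=optics.read_camera("wrist")
cv2.imwrite("pics/w12.png",p["pixels"])
togo([.5635,-.1960,.25],.2157)
```

```text
clock 22.45 tcp [ 0.5642 -0.1954  0.1514] x [ 0.006  0.096 -0.995] y [-0.212  0.973  0.093] gap 0.0146 F [-1.  -0.   5.8] q6 [-0.51  0.42 -0.    1.19  0.09 -0.73]
turn about tool x -0.0013 shift now-axes cm [-9.82  0.87  0.17] shift after-turn axes cm [-9.82  0.87  0.17]
```

View pics/w12.png

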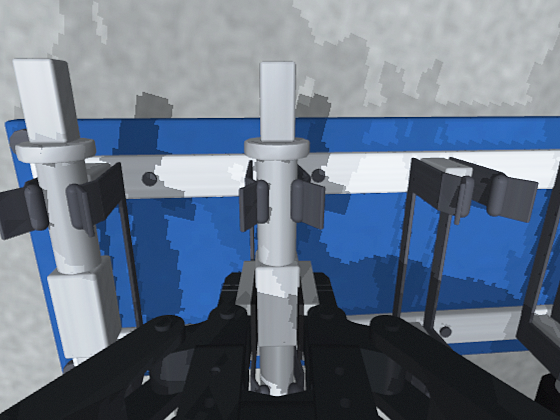

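Request:
servo_tool(moves=[[-0.4,0.04,0,0,1],[-0.5,0.05,0,0,1],[-0.5,0.05,0,0,1],[-0.5,0.05,0,0,1],[-0.6,0.06,0,0,1],[-1,0.09,0,0,1],[-1.5,0.14,0,0,1],[-2,0.19,0,0,1],[-2.5,0.2,0,0,1],[-2.5,0.2,0,0,1]])

```text
clock: 23.7
tcp_pos: [0.561, -0.1963, 0.2729]
orientation: [0.708, -0.041, 0.697, 0.109]
wrist_force: [0.0, 0.8, -1.5]
finger_gap: 0.0146
```

Run:
```python
from h import *
p=optics.read_camera("wrist")
cv2.imwrite("pics/w13.png",p["pixels"])
togo([.583,.165,.27],-.2505)
```

```text
clock 23.75 tcp [ 0.562  -0.1969  0.2766] x [ 0.01   0.094 -0.996] y [-0.212  0.973  0.09 ] gap 0.014 F [ 0.1 -1.2  0.5] q6 [-0.52  0.37  0.24  1.47  0.09 -0.73]
turn about tool x 0.4654 shift now-axes cm [ 4.07 34.71  9.65] shift after-turn axes cm [ 4.07 35.35 -6.95]
```

View pics/w13.png

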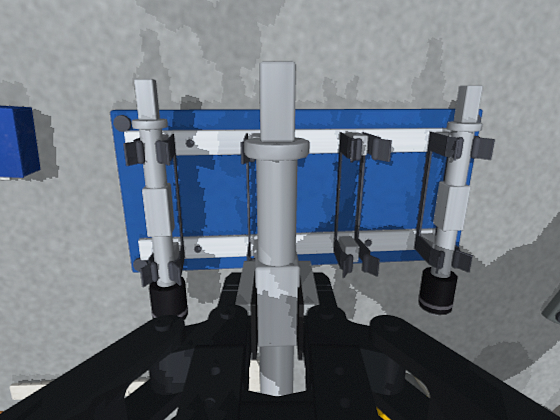

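Request:
servo_tool(moves=[[0,2,0,0.155,1],[0.3,3,0,0.155,1],[0.4,4,0,0.155,1],[0.5,4.6,-1,0,1],[0.6,5,-1,0,1],[0.6,5,-1,0,1],[0.6,5,-1,0,1],[0.5,4,-0.6,0,1],[0.3,2,-0.2,0,1],[0,0,0,0,1]])

```text
clock: 25.0
tcp_pos: [0.5762, 0.1558, 0.2669]
orientation: [0.698, 0.122, 0.704, -0.054]
wrist_force: [-0.6, -0.2, -1.3]
finger_gap: 0.0147
```

Run:
```python
from h import *
for i in range(2): p=optics.read_camera("wrist")
cv2.imwrite("pics/w14.png",p["pixels"])
print([(np.round(r["location"],1).tolist(),np.round(atz(p,r["location"],.167),4),round(r["conf"],2)) for r in models.pinpoint("rest_1",p)])
togo([.583,.1667,.20],-.2505)
```

```text
[([381.0, 216.5], array([0.6017, 0.2366, 0.167 ]), 0.61)]
clock 25.15 tcp [0.5763 0.1537 0.267 ] x [ 0.004  0.096 -0.995] y [0.25  0.964 0.094] gap 0.0145 F [ 0.7  0.3 -2.1] q6 [0.08 0.33 0.15 1.38 0.1  0.33]
turn about tool x -0.0034 shift now-axes cm [6.8  0.78 0.46] shift after-turn axes cm [6.8  0.78 0.46]
```

View pics/w14.png

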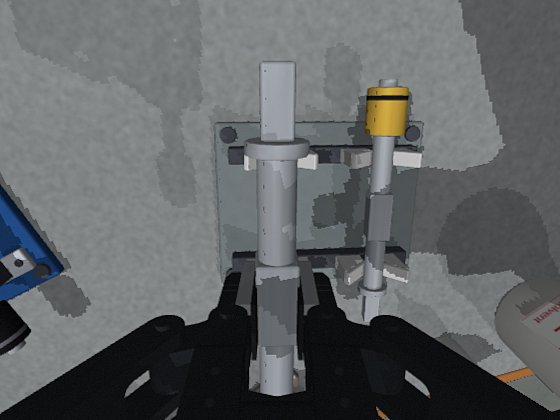

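Request:
servo_tool(moves=[[0.5,0.4,0.25,-0.003,1],[2,0.24,0.21,0,1],[2.5,0,0,0,1],[2,0,0,0,1],[1,0,0,0,1],[0.3,0,0,0,1],[0,0,0,0,1],[0,0,0,0,1],[0,0,0,0,1],[0,0,0,0,1]])

```text
clock: 26.4
tcp_pos: [0.5828, 0.168, 0.1853]
orientation: [0.698, 0.122, 0.703, -0.053]
wrist_force: [0.5, 0.0, -2.3]
finger_gap: 0.0143
```

Run:
```python
from h import *
p=optics.read_camera("wrist");cv2.imwrite("pics/w15.png",p["pixels"])
s=optics.read_camera("scene");cv2.imwrite("pics/s15.png",cv2.resize(s["pixels"][170:310,100:290],None,fx=4,fy=4,interpolation=cv2.INTER_CUBIC))
togo([.583,.1672,.155],-.2505)
```

```text
clock 26.5 tcp [0.5827 0.168  0.1851] x [ 0.004  0.097 -0.995] y [0.246 0.965 0.095] gap 0.0143 F [ 1.1  0.8 -1.9] q6 [0.1  0.37 0.01 1.2  0.1  0.35]
turn about tool x 0.0009 shift now-axes cm [ 2.99 -0.36  0.11] shift after-turn axes cm [ 2.99 -0.36  0.11]
```

View pics/w15.png

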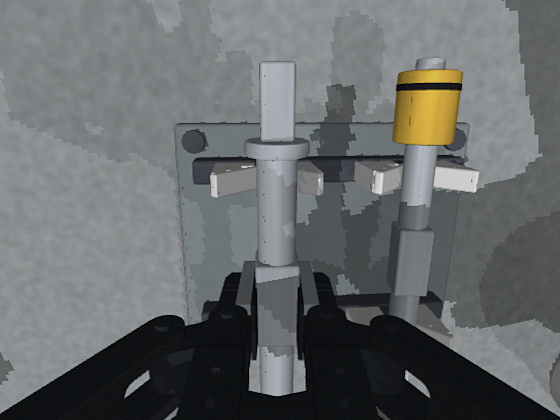

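View pics/s15.png

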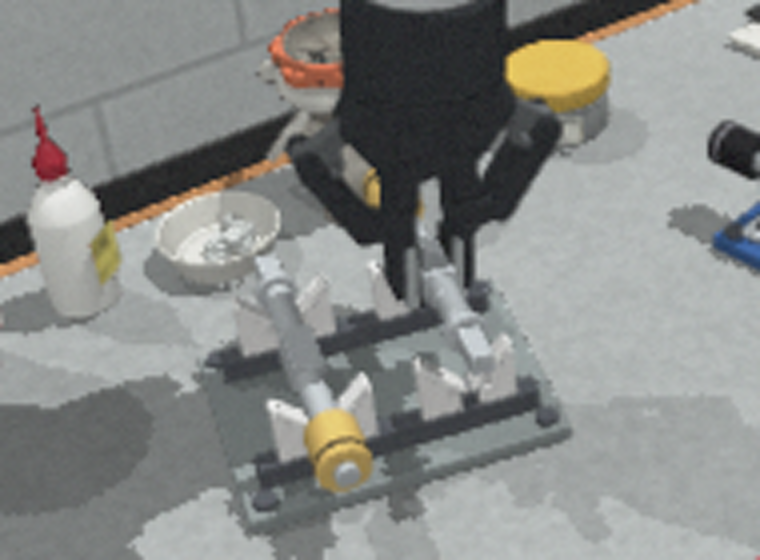

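Request:
servo_tool(moves=[[0.8,-0.15,0.1,0,1],[0.7,-0.1,0,0,1],[0.6,-0.1,0,0,1],[0.4,0,0,0,1],[0.3,0,0,0,1],[0.2,0,0,0,1],[0.1,0,0,0,1],[0.1,0,0,0,1],[0,0,0,0,1],[0,0,0,0,1]])

```text
clock: 27.75
tcp_pos: [0.5831, 0.1672, 0.1534]
orientation: [0.698, 0.122, 0.703, -0.054]
wrist_force: [-3.1, -2.7, 5.8]
finger_gap: 0.0145
```

Run:
```python
from h import *
togo([.583,.1672,.15],-.2505)
p=optics.read_camera("wrist");cv2.imwrite("pics/w16.png",p["pixels"])
```

```text
clock 27.75 tcp [0.5831 0.1672 0.1534] x [ 0.005  0.096 -0.995] y [0.246 0.965 0.095] gap 0.0145 F [-3.1 -2.7  5.8] q6 [ 0.1   0.39 -0.05  1.12  0.1   0.35]
turn about tool x 0.0006 shift now-axes cm [ 0.34 -0.03 -0.01] shift after-turn axes cm [ 0.34 -0.03 -0.01]
```

View pics/w16.png

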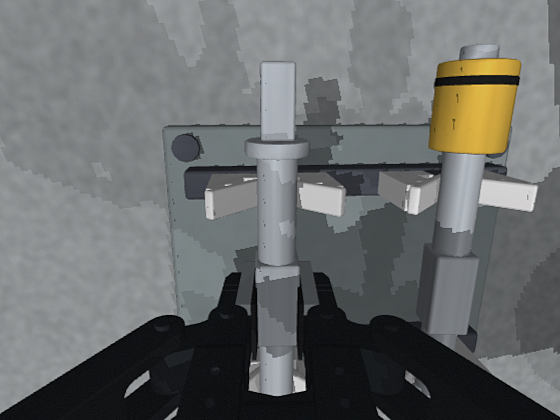

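Request:
servo_tool(moves=[[0.1,0,0,0,1],[0,0,0,0,1],[0.05,0,0,0,1],[0,0,0,0,1],[0,0,0,0,1],[0,0,0,0,1],[0,0,0,0,1],[0,0,0,0,1],[0,0,0,0,1],[0,0,0,0,1]])

```text
clock: 29.05
tcp_pos: [0.5832, 0.1672, 0.1529]
orientation: [0.699, 0.122, 0.703, -0.054]
wrist_force: [-4.8, -2.8, 11.2]
finger_gap: 0.014
```

Request:
servo_tool(moves=[[0,0,0,0,1],[0,0,0,0,1],[0,0,0,0,0.5],[0,0,0,0,0.3],[0,0,0,0,0.1],[0,0,0,0,0],[0,0,0,0,0],[-1,0.1,0,0,0],[-2,0.2,0,0,0],[-3,0.3,0,0,0]], grip_force=20)

```text
clock: 30.3
tcp_pos: [0.5836, 0.1675, 0.212]
orientation: [0.698, 0.122, 0.704, -0.054]
wrist_force: [-0.1, -0.1, 0.5]
finger_gap: 0.0433
```

Request:
servo_tool(moves=[[-4,0.4,0,0,0],[-4,0.4,0,0,0],[-2,0,0,0,0],[0,0,0,0,0],[0,0,0,0,0],[0,0,0,0,0],[0,0,0,0,0],[0,0,0,0,0],[0,0,0,0,0],[0,0,0,0,0]])

```text
clock: 31.55
tcp_pos: [0.5857, 0.1656, 0.3118]
orientation: [0.698, 0.122, 0.704, -0.053]
wrist_force: [-0.4, 0.1, 0.5]
finger_gap: 0.043
```

Run:
```python
from h import *
P={}
for n in ("wrist","scene","top"):
    p=optics.read_camera(n);P[n]=p
cv2.imwrite("pics/wF.png",P["wrist"]["pixels"])
cv2.imwrite("pics/sF.png",cv2.resize(P["scene"]["pixels"][150:310,100:400],None,fx=2.6,fy=2.6,interpolation=cv2.INTER_CUBIC))
cv2.imwrite("pics/tF.png",P["top"]["pixels"])
p=P["wrist"]
for t in ["rest_1","spindle_brass_1"]:
    print(t,[(np.round(r["location"],1).tolist(),np.round(atz(p,r["location"],.167),4),round(r["conf"],2)) for r in models.pinpoint(t,p)])
for n in ("scene","top"):
  for t in ["spindle_brass_1","spindle_black_1"]:
    print(n,t,[(np.round(r["location"],1).tolist(),np.round(atz(P[n],r["location"],.167),4),round(r["conf"],2)) for r in models.pinpoint(t,P[n])])
togo([.583,.1672,.15],-.2505)
```

```text
rest_1 [([257.6, 193.9], array([0.5819, 0.1653, 0.167 ]), 0.87), ([348.0, 192.5], array([0.6009, 0.2379, 0.167 ]), 0.68)]
spindle_brass_1 [([256.4, 193.9], array([0.5817, 0.1643, 0.167 ]), 0.78)]
scene spindle_brass_1 [([172.2, 260.6], array([0.5999, 0.236 , 0.167 ]), 0.77), ([211.6, 250.9], array([0.5768, 0.1608, 0.167 ]), 0.7), ([174.3, 260.7], array([0.5971, 0.233 , 0.167 ]), 0.7)]
scene spindle_black_1 [([308.8, 217.6], array([ 0.5405, -0.0647,  0.167 ]), 0.78), ([299.7, 313.1], array([0.3381, 0.131 , 0.167 ]), 0.16)]
top spindle_brass_1 [([201.8, 189.9], array([0.5859, 0.1617, 0.167 ]), 0.66), ([359.6, 291.5], array([ 0.369 , -0.2013,  0.167 ]), 0.66)]
top spindle_black_1 [([298.7, 214.3], array([ 0.5371, -0.0626,  0.167 ]), 0.82), ([385.7, 199.8], array([ 0.5783, -0.2612,  0.167 ]), 0.68)]
clock 32.0 tcp [0.5856 0.1656 0.3118] x [ 0.004  0.097 -0.995] y [0.246 0.965 0.095] gap 0.0428 F [-0.6  0.1  0.2] q6 [0.1  0.36 0.3  1.5  0.1  0.35]
turn about tool x 0.0008 shift now-axes cm [16.12 -1.45  0.02] shift after-turn axes cm [16.12 -1.45  0.03]
```

View pics/wF.png

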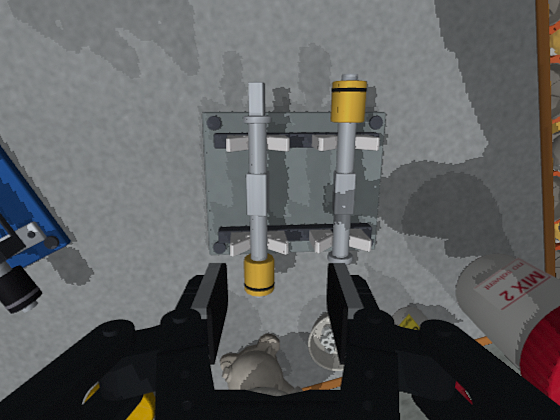

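View pics/sF.png

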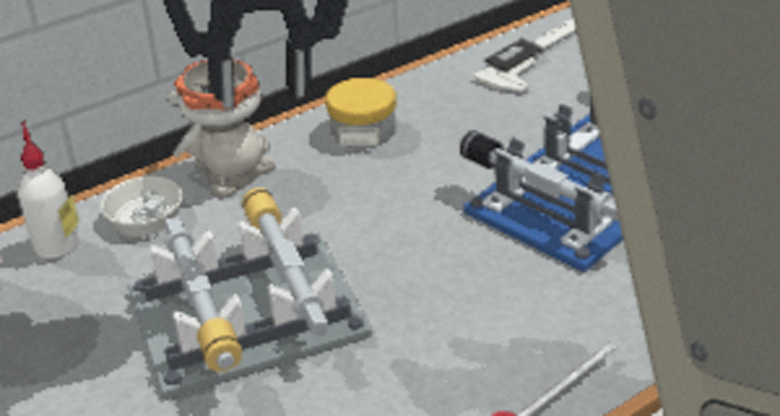

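View pics/tF.png

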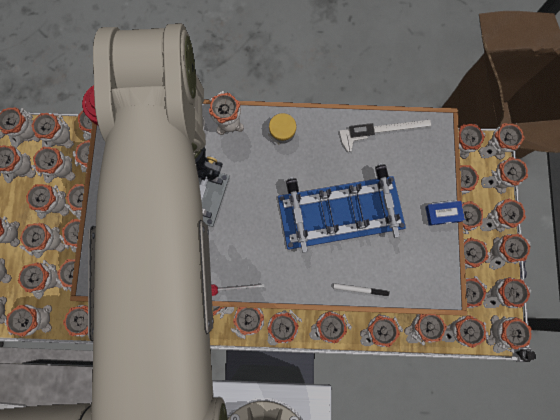

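Run:
```python
import cv2
w=cv2.imread("pics/wF.png")[70:310,190:400];cv2.imwrite("pics/wFz.png",cv2.resize(w,None,fx=2.5,fy=2.5,interpolation=cv2.INTER_CUBIC))
s=cv2.imread("pics/sF.png")[170:410,110:390];cv2.imwrite("pics/sFz.png",cv2.resize(s,None,fx=2.5,fy=2.5,interpolation=cv2.INTER_CUBIC))
```

```text
(no output)
```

View pics/wFz.png

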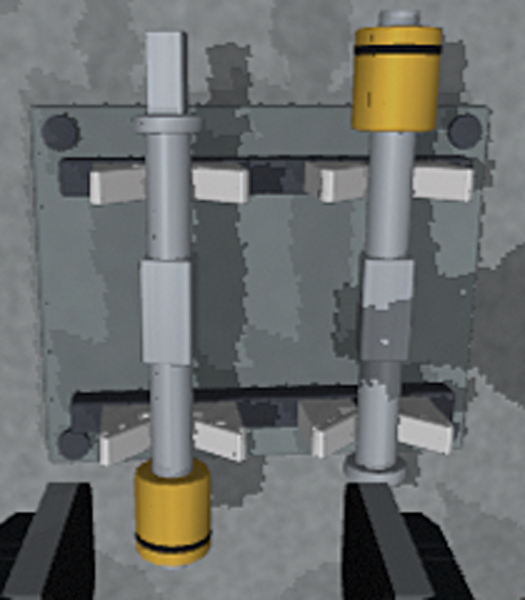

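View pics/sFz.png

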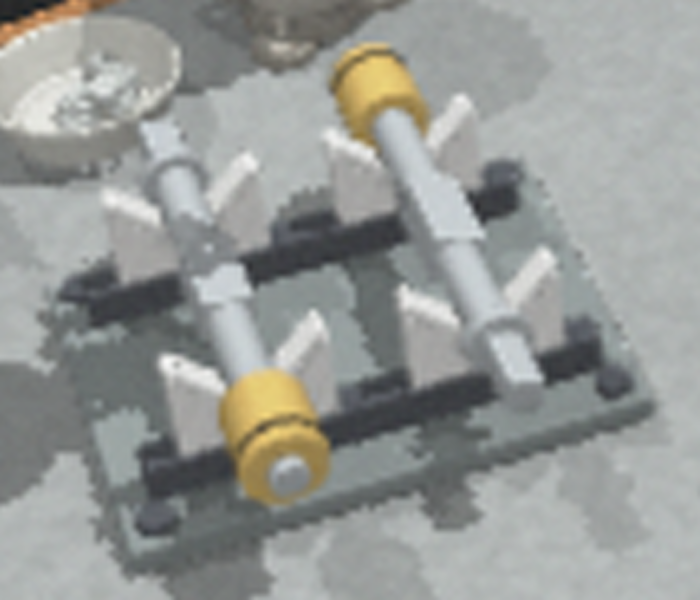

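Both spindles lie centred in both of their Vs, and their shoulders and bushes are clear of the blocks. I'm handing in.

Run:
```python
from h import *
order.hand_in(); print(env.get_state()["clock"])
```

```text
the job is handed in; nothing more can be done
the job is handed in; nothing more can be done
```

I pulled both brass-bushed spindles from the clips one at a time and laid each in its own rest of the cradle. I handed the job in at about 32 s of the 54 s allowed; it reports no verdict.

**Spindle positions:** The first is in rest_1 with its bush towards the robot. The second is in rest_2 with its bush away from the robot. In the last wrist pictures each spindle's middle is within about 3 mm of its rest. Both sit centred in both Vs, with shoulders and bushes clear of the blocks. Each was set down with roughly 10–13 N on the cradle.

**Other things on the board:** By the last pictures the two black-bushed spindles had not moved from their clips. The grease tub and marker looked undisturbed. The arm hid most of the screwdriver in the top view, but what showed was in place. The gripper was clear of everything, with almost no force on it.

**What went wrong or disagreed:**
- **Wrist limit:** The last wrist joint hit its range limit on the first carry. That left the tool leaning about 0.1 rad for the rest of the job. I turned that spindle half round and allowed for the lean in every later move.
- **Height not measured:** I did not measure the seated heights separately. That each spindle is fully down rests on the contact force, the height at release and the pictures.
- **Network misses:** The networks were a few mm off in the scene and top views. They found only the second spindle in the last wrist picture, and the top view gave one false hit on the marker.

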